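Pull the volume knob off the unit

ROBOT

A 6-joint arm with a two-finger parallel gripper is mounted at the origin on the work surface. World frame = base frame: x ahead of the robot, y to its left, z up, the work surface at z = 0. Lengths are in m, angles in degrees, forces in N, time in s.
With the tool pointing down it reaches from about 0.375 to 0.9 m from the base axis. Payload 3.1 kg.
Tool frame: the origin (TCP) lies on the centre line of the jaws, within the pads' length; the fingertips stand 25 mm ahead of it and the grasp point (between the pads) lies 6 mm ahead of it; y points along the fingers, x is the direction in which the jaws open and shut, and the axes are right-handed (so a half turn about y gives the same grasp; the last joint's range is limited). The gripper opens to 87 mm and grips with 3 to 60 N. Pads are 19 mm wide; open, the fingers measure 117 mm over their backs; the gripper's body (75 mm by 190 mm) begins 51 mm behind the grasp point.
Start: joints at [-79.154, 30.224, 82.088, -0, 67.689, -10.227], TCP at [0.225, -0.583, 0.248] pointing down, gripper open.
Joint ranges: [-176.69, 176.69], [-43.24, 126.21], [12.49, 139.97], [-82, 262], [0, 151.66], [-163.58, 163.58]. Speed limits (degrees/s): [159.86, 159.86, 180, 180, 180, 180].

INTERFACE

Orientations are given as a 3x3 rotation matrix whose columns are the frame's x, y, z axes.
In Python, from rig import * gives the robot as it stands.
- The arm moves only by the tool play_rows, never from a script. Its argument "commands" is a list of rows, each a list of 2 entries, a list of its own where there are three numbers: the shift along the world's x, y, z in m, then the turn, a rotation vector about the world's x, y, z in rad. A call has 1 to 10 rows; each row is the pose to reach, as a shift and turn from the pose commanded when the call began; what a row does not reach only later rows make up. A row lasts 1/8 s, in which the tool goes at most 62.5 mm and 10.7 degrees, less where a joint would pass 70% of its speed; a pose out of reach is approached as far as the arm can. A call with a gripper value outside its range is refused whole. "gripper" is the finger opening in m, from 0 to 0.087, set as the call begins (left out, the last holds). The fingers move at their own pace and stop on an object; the grip force is fixed at half the most. Time passes only in rows, so rows that repeat a pose let the fingers close. It gives the time, the measured TCP pose, the force and the opening at its end, in the units of the state.
- read_state(): the state, without advancing time (a new reading comes with each control period).
- capture(name): name is "side" or "top" or "wrist"; returns a dict with "frame" (400x640x3 uint8, red, green, blue), "depth" (400x640 float32, m along the optical axis (not along the pixel's ray), 0 where there is no reading), "mtx" (3x3 intrinsics, pixels), "cam_to_world" (4x4, takes a point from camera to world coordinates); the wrist camera has in their place "hand_eye" (4x4, takes a point from camera to tool coordinates, whose origin is the TCP and whose axes are the tool frame's). Camera axes: x right, y down, z forward; pixel columns grow to the right and rows downward; lengths in m; the calibration is good to about 2 mm. The wrist camera is an equidistant fisheye: a pixel r from the principal point sees the ray r / f radians off the axis. A picture is of the moment at which its call begins: read the wrist's pose just before it.
- hand_in(): hands the job in, once; it reports no verdict.
The state is a dict: "time_s": time; "joint_positions": joint angles; "qvel": joint speeds; "tau": joint torques, N m; "position": TCP position; "tcp_rot": TCP orientation; "force": force on the tool from outside, world axes, zero at the start; "moment": the same for the moment, N m; "opening": opening from 0.0 (shut) to 1.0 (fully open).
Only numpy, scipy, OpenCV 4.12 (cv2) and the standard library are available. Lean on these libraries where they do the work, as an engineer would, in place of code of your own. Each camera call takes 0.05 s, during which the arm holds its last target. There are 200 camera calls.

TASK

Take off the big volume knob of the audio unit on the bench: slide the fork of the knob puller under it, without pressing hard on the panel or wrenching the knob, and pull it straight up until it pops off its shaft; do not touch the knob with the gripper itself. Tip the knob gently out of the puller into the parts tray, then stand the puller back upright where it stood on its pad, and leave the other things on the bench alone.

Things in the scene. Friction and masses are not known exactly. Their poses are not given: they have to be found in the camera images.
- unit: the audio unit, a flat-topped box 160 (x) x 220 (y) mm, 1.5 kg, on soft screw feet (gives 0.05 mm per N, does not slide) that set its panel 50 to 58 mm above the mat. Origin 50 mm below the panel's centre, z up. On the panel: the big knob; at its -y side four small knobs and four flat keys, which stay on. From the big knob's axis the panel is bare for 110 mm towards +x and 44 mm towards -x.
- shaft_foot (a point): on the panel, at the axis of the big knob's shaft (36 mm towards -x and 22 mm towards +y from the unit's centre); axes as the unit's. An 8 mm shaft rises 20.6 mm from the panel; around its foot is a nut 11 mm across and 3 mm high.
- knob_mid (a point): the big volume knob, plain aluminium, 40 mm across, 20 mm high. The point is its centre, 14.6 mm above the panel when seated; z up along its axis. Its flat underside is 4.6 mm above the panel. Sprung balls in the shaft hold it: it rises about 1 mm, snaps free at 6 to 11 N of upward pull, and is off the shaft after 16 mm. On the puller's fork it slides off at 45 degrees of tilt.
- puller_grip (a point): the knob puller, a C-shaped tool standing on its fork on a grey pad 12 to 20 mm high: centre of its black top grip, 46 (x) x 20 (y) x 30 (z) mm. Adjustable reach: the fork's underside is clamped 69 to 83 mm straight below this point. z up; the fork opens to its -x: two tines 3 mm thick, 34 mm over both, slot 15 mm wide, tips 20 mm to -x, slot end 8 mm to +x, back 24 to 31 mm to +x.
- tray_in (a point): centre of the inner floor of the grey parts tray, 4 mm above the mat; tray 130 (x) x 170 (y) mm outside, 4 mm walls, 24 mm high, fixed. Axes along its sides, z up. The puller and tray may swap sides. Two small black knobs, 15 mm high, lie in its corner at +x, -y; more to -x and +y it is empty.
- driver_mid (a point): screwdriver lying on the mat, 170 mm long, point 10 mm up; a bystander, leave alone
- jar_mid (a point): white jar with a lid, 56 mm across, 65 mm high, its centre; a bystander, leave alone
- tape_mid (a point): roll of tape lying flat, 90 mm across, 18 mm high, its centre; a bystander, leave alone
- cup_mid (a point): paper cup, 72 mm across, 90 mm high, its centre; a bystander, leave alone
- caliper_mid (a point): caliper lying on the mat, 200 mm long along its y, 15 mm high, point 6 mm up; a bystander, leave alone
- pot_mid (a point): black pot of pens and scissors, 72 mm across, 165 mm high with its pens; point 45 mm up; a bystander, leave alone
There are look-alikes about, which are no part of the job. Of the things shaped like the part that bears tray_in, the grey one is meant. Leave any pink look-alike of the part that bears knob_mid alone.

How it is judged (in metres and radians):
On the way, in this order (a step that is already met when the one before it is completed fails the run):
1. the puller's fork is slid home under the still seated knob (horizontal distance between puller_grip and knob_mid below 0.008 m and z of puller_grip in the frame of knob_mid below 0.074 m and z of knob_mid in the frame of unit below 0.0672 m), for 0.1 s.
2. the knob is off its shaft, lifted clear and lying on the puller's fork (z of knob_mid in the frame of unit above 0.09 m and horizontal distance between puller_grip and knob_mid below 0.015 m and distance between puller_grip and knob_mid below 0.08 m), for 0.2 s.
At the end, for the whole second after the job is handed in: The knob, taken off on the puller, lies at rest inside the tray (centre within its inner walls, under 35 mm above its floor); the puller stands upright (within 6 degrees) at rest back on its pad, its grip within 30 mm of where it was, let go; the other things are where they were, within 30 mm (x of knob_mid in the frame of tray_in between -0.061 and 0.061 m and y of knob_mid in the frame of tray_in between -0.081 and 0.081 m and z of knob_mid in the frame of tray_in below 0.035 m and linear speed of each of big_knob, puller below 0.02 m/s and angle between puller_grip's own z axis and vertical below 0.1 rad and distance of puller_grip from where it was at the start of the episode below 0.03 m); the robot touches nothing.
It fails at once if the puller presses on the unit with more than 12 N, or on the knob with more than 22 N (contact force between puller and unit above 12 N or contact force between puller and big_knob above 22 N).
It fails at once if the knob is levered crooked on its shaft by more than about 17 degrees (angle between knob_mid's own z axis and vertical above 0.3 rad and z of knob_mid in the frame of unit below 0.08 m and horizontal distance between knob_mid and shaft_foot below 0.012 m).
It fails at once if the gripper or arm itself touches the big knob (contact force between any of the arm, the fingers and big_knob above 0.5 N).
It fails at once if the knob is dropped or flung (linear speed of big_knob above 1.2 m/s).
It fails at once if another thing on the bench is moved by more than 30 mm (distance of any of driver_mid, jar_mid, tape_mid, cup_mid, caliper_mid, pot_mid from where it was at the start of the episode above 0.03 m).
It also fails if it takes over 72 s, if anything falls off the work surface, if the arm or the gripper's body presses on something with over 40 N, if the wrist force passes 120 N, or if a joint passes its speed limit or range.

## Working session

There is one attempt and no reset: what is moved stays moved. The work goes in short steps, Python scripts to look and compute and a tool call to move; the robot and the scene stay as the last step left them, time stands still between calls to the robot, and variables do not carry over. Pictures are saved under pics/ and viewed, about 8 in all and at most 12, crops included, and the job is handed in when it is done.

Besides the shell and the picture viewer there is one more tool, called by a JSON object that holds its "api" and its "payload". play_rows: Moves the arm, as the interface text tells. Its arguments: {"type":"object","properties":{"commands":{"type":"array"},"gripper":{"type":"number"}},"required":["commands"]}

```bash
ls; mkdir -p pics; cat > h.py <<'E'
from rig import *
import numpy as np, cv2
def pt(c,u,v,z=None):
    """pixel -> world using depth (median 3x3) or plane z"""
    K=c["mtx"];T=c["cam_to_world"]
    r=np.array([(u-K[0,2])/K[0,0],(v-K[1,2])/K[1,1],1])
    if z is None:
        d=c["depth"][v-1:v+2,u-1:u+2];d=d[d>0];p=r*np.median(d)
        return (T@np.r_[p,1])[:3]
    w=T[:3,:3]@r;o=T[:3,3];return o+w*(z-o[2])/w[2]
def cloud(c):
    K=c["mtx"];T=c["cam_to_world"];d=c["depth"];v,u=np.indices(d.shape)
    p=np.stack([(u-K[0,2])/K[0,0]*d,(v-K[1,2])/K[1,1]*d,d],-1)
    w=p@T[:3,:3].T+T[:3,3];w[d==0]=np.nan;return w
E
python3 - <<'E'
from h import *
import pickle
s=read_state();print(s)
for n in("top","side"):
    c=capture(n);pickle.dump(c,open(n+".pkl","wb"))
    cv2.imwrite(f"pics/{n}0.png",c["frame"][:,:,::-1]);print(n,c["mtx"],c["cam_to_world"])
E
```

```text
pics
{'time_s': 0.0, 'joint_positions': array([-7.91540185e+01,  3.02790243e+01,  8.21576871e+01, -9.74904939e-04,
        6.76889920e+01, -1.02273886e+01]), 'qvel': array([ 0.07065531,  0.03585956, -0.0545397 ,  0.02758381,  0.05239934,
        0.01797052]), 'tau': array([-3.25058609e-04, -4.40040457e+01, -1.76592833e+01,  6.32218458e-02,
        5.83173323e-02, -1.79068857e-04]), 'position': array([ 0.22461711, -0.58250169,  0.24656374]), 'tcp_rot': array([[ 3.59568733e-01, -4.28292466e-04,  9.33118504e-01],
       [-9.33116098e-01,  2.15178369e-03,  3.59568794e-01],
       [-2.16186978e-03, -9.99997593e-01,  3.74067539e-04]]), 'force': array([ 0.20440711, -0.18350952,  1.38847523]), 'moment': array([-0.02626398,  0.02128885,  0.01221556]), 'opening': 1.0014592331155596}
top [[457.51267421   0.         318.5586342 ]
 [  0.         457.51267421 206.13726041]
 [  0.           0.           1.        ]] [[ 0.00161997 -0.98540627  0.17021122  0.32882501]
 [-0.99987992 -0.00421941 -0.01491123 -0.07990256]
 [ 0.01541181 -0.17016662 -0.98529478  1.34117399]
 [ 0.          0.          0.          1.        ]]
side [[368.05840805   0.         322.84915392]
 [  0.         368.05840805 194.89717312]
 [  0.           0.           1.        ]] [[-0.89341054 -0.27333368  0.35651971  0.208603  ]
 [-0.44902323  0.5186029  -0.72761884  0.62463583]
 [ 0.01399058 -0.81014797 -0.58605847  0.65863387]
 [ 0.          0.          0.          1.        ]]
```

View pics/top0.png

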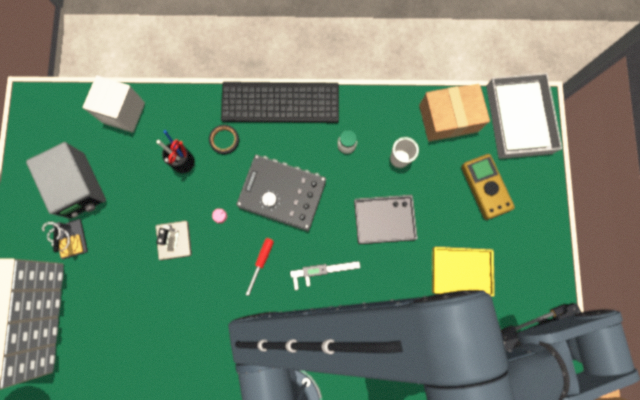

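View pics/side0.png

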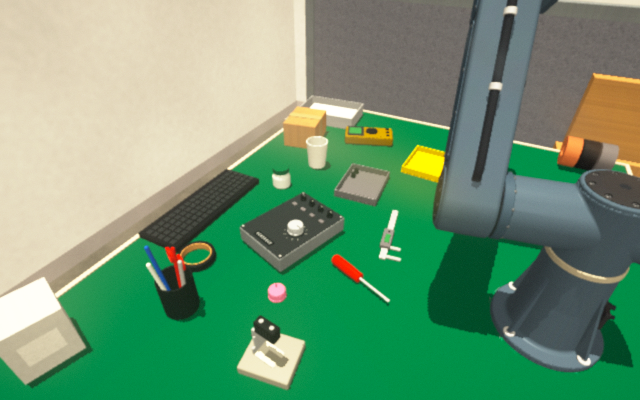

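Top view: the puller stands on its pad at (170,238) and the unit's big silver knob is at (269,199). The pink look-alike knob is at (219,215). Tray candidates are grey with two black knobs at (385,219), yellow at (463,270) and white at (525,115), so I take the grey one. The side view agrees: puller at (268,345), knob at (295,227). Next I measure with depth and one close crop.

```bash
python3 - <<'E'
from h import *
import pickle
t=pickle.load(open("top.pkl","rb"));s=pickle.load(open("side.pkl","rb"))
a=cv2.resize(t["frame"][195:265,145:225],(400,350),interpolation=cv2.INTER_CUBIC)
a2=cv2.resize(t["frame"][150:235,230:330],(400,340),interpolation=cv2.INTER_CUBIC)
b=cv2.resize(s["frame"][305:390,230:310],(376,400),interpolation=cv2.INTER_CUBIC)
b2=cv2.resize(s["frame"][190:275,235:350],(400,296),interpolation=cv2.INTER_CUBIC)
im=np.zeros((760,810,3),np.uint8)
im[:350,:400]=a;im[:340,405:805]=a2;im[355:755,:376]=b;im[355:651,405:805]=b2
im=im[:,:800]
cv2.imwrite("pics/crop.png",cv2.resize(im,(630,592))[:,:,::-1])
for n,c in(("top",t),("side",s)):
    W=cloud(c);np.save(n+"W",W)
    print(n,"mat z",np.nanmedian(W[...,2]))
W=np.load("topW.npy")
for nm,(u,v) in dict(knob=(269,199),grip=(168,238),tray=(385,219),panel=(290,190),panel2=(300,215),panel3=(255,185),pad=(182,252)).items(): print(nm,pt(t,u,v))
for nm,(u,v) in dict(knob=(295,226),grip=(267,326),panel=(275,240),panel2=(300,250),pad=(285,372)).items(): print("s",nm,pt(s,u,v))
E
```

```text
top mat z -0.000643094668652866
side mat z 0.002121862853371792
knob [0.56735276 0.04033824 0.07485926]
grip [0.46209495 0.33399636 0.01941208]
tray [ 0.52230205 -0.29709032  0.00222579]
panel [ 0.59857901 -0.01715839  0.05044619]
panel2 [ 0.52510379 -0.04668234  0.0558139 ]
panel3 [0.61304658 0.08388036 0.04929389]
pad [0.42205919 0.29214401 0.01789774]
s knob [0.56389814 0.04891244 0.07780738]
s grip [0.45455737 0.32881243 0.11232245]
s panel [0.59589322 0.09049649 0.05265609]
s panel2 [0.53540528 0.07673627 0.03489189]
s pad [0.41638232 0.34142765 0.01777849]
```

View pics/crop.png

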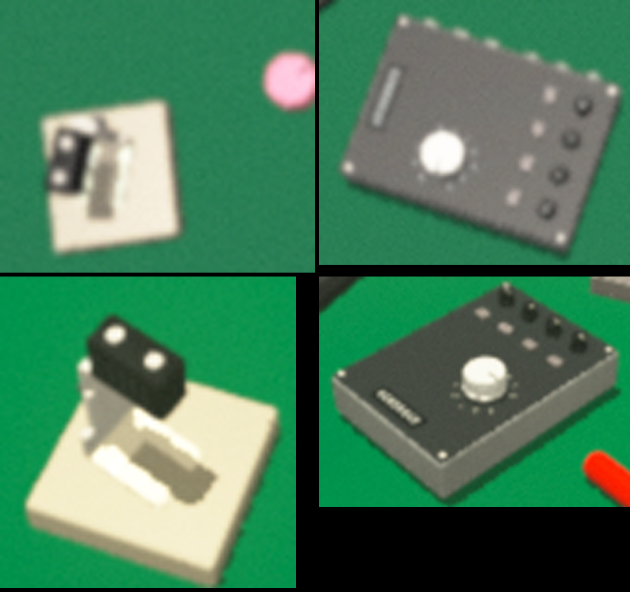

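The close crop confirms the choice: black-gripped puller on its pale pad, and the silver knob on the panel. Next I fit the poses.

```bash
python3 - <<'E'
from h import *
import pickle
for n in("top","side"):
    W=np.load(n+"W.npy");
    def sel(x0,x1,y0,y1,z0,z1):
        m=(W[...,0]>x0)&(W[...,0]<x1)&(W[...,1]>y0)&(W[...,1]<y1)&(W[...,2]>z0)&(W[...,2]<z1);return W[m]
    def rect(P):
        return len(P),np.round(np.median(P[:,2]),4),cv2.minAreaRect((P[:,:2]*1000).astype(np.float32))
    print(n,"panel",rect(sel(.45,.75,-.1,.16,.045,.065)))
    print(n,"knob",rect(sel(.53,.61,.0,.09,.070,.09)))
    print(n,"grip",rect(sel(.4,.53,.27,.40,.085,.13)))
    print(n,"pad",rect(sel(.35,.55,.22,.43,.010,.024)))
    print(n,"tray",rect(sel(.42,.62,-.42,-.19,.014,.03)))
c=pickle.load(open("top.pkl","rb"))
# corners read off crop (panel, z~.053)
cs=[(256.7,155.7),(323.3,178.6),(238.6,203.3),(307.1,226.2)]
P=[pt(c,u,v,.053)[:2] for u,v in cs];print(np.round(P,4),np.mean(P,0))
d=P[0]-P[1];d2=P[2]-P[3];e=P[0]-P[2];e2=P[1]-P[3]
print("yaw from y edges",[np.degrees(np.arctan2(-q[0],q[1])) for q in(d,d2)],"x edges",[np.degrees(np.arctan2(q[1],q[0])) for q in(e,e2)],[np.linalg.norm(q) for q in (d,d2,e,e2)])
# puller grip buttons in top crop
f=3.9375
for x,y in[(68,143),(59,182)]: print("button",pt(c,145+x/f,195+y/f,.105))
s=pickle.load(open("side.pkl","rb"))
f=4.7*.7875
for x,y in[(114,334),(153,359)]: print("button s",pt(s,230+x/f,305+(y-280)/f,.105))
E
```

```text
top panel (3750, np.float64(0.0509), ((594.3847045898438, 8.901992797851562), (219.6601104736328, 159.30032348632812), 71.38789367675781))
top knob (132, np.float64(0.0752), ((567.4038696289062, 40.302520751953125), (34.98647689819336, 33.969539642333984), 2.342118978500366))
top grip (174, np.float64(0.1087), ((457.9582214355469, 324.7113037109375), (20.995925903320312, 45.75766372680664), 81.74285888671875))
top pad (862, np.float64(0.017), ((456.8183898925781, 321.30596923828125), (100.77400970458984, 91.69371795654297), 8.1554536819458))
top tray (379, np.float64(0.0217), ((519.99169921875, -294.4421081542969), (130.90174865722656, 171.0666961669922), 4.4049072265625))
side panel (3378, np.float64(0.0526), ((596.0986938476562, 9.689842224121094), (220.65087890625, 162.6378631591797), 71.39557647705078))
side knob (152, np.float64(0.0767), ((568.2433471679688, 43.29425048828125), (37.68635559082031, 34.973388671875), 37.4815559387207))
side grip (482, np.float64(0.11), ((459.07977294921875, 327.1387939453125), (20.592313766479492, 46.029640197753906), 80.65135192871094))
side pad (2165, np.float64(0.0187), ((457.40234375, 323.0153503417969), (99.82247161865234, 90.68280029296875), 8.8037691116333))
side tray (440, np.float64(0.0207), ((521.4408569335938, -294.5583801269531), (130.4441680908203, 177.9589080810547), 4.927063941955566))
[[ 0.6994  0.0807]
 [ 0.6321 -0.113 ]
 [ 0.5586  0.1288]
 [ 0.4935 -0.067 ]] [0.59589824 0.00736665]
yaw from y edges [np.float64(-19.150863769289835), np.float64(-18.394166465705435)] x edges [np.float64(-18.856318140219333), np.float64(-18.342440977711654)] [np.float64(0.20498192768311468), np.float64(0.20629578372450308), np.float64(0.14875863173433018), np.float64(0.14604676324977484)]
button [0.47151969 0.32364074 0.105     ]
button [0.44470031 0.32816855 0.105     ]
button s [0.47457151 0.31908456 0.105     ]
button s [0.45088063 0.32201676 0.105     ]
```

```bash
python3 - <<'E'
from h import *
c=capture("wrist");print(c["hand_eye"].round(4),c["mtx"][0,0],c["mtx"][:2,2])
E
```

```text
[[ 1.000e+00  6.000e-04 -2.000e-04  3.000e-04]
 [ 3.000e-04 -2.625e-01  9.649e-01 -1.365e-01]
 [ 5.000e-04 -9.649e-01 -2.625e-01  7.270e-02]
 [ 0.000e+00  0.000e+00  0.000e+00  1.000e+00]] 309.70691628693146 [322.03504222 204.97182786]
```

{"api": "play_rows", "payload": {"commands": [[[0.04,0.045,0.01],[0,0,-0.05]],[[0.08,0.09,0.02],[0,0,-0.1]],[[0.12,0.135,0.03],[0,0,-0.15]],[[0.16,0.18,0.04],[0,0,-0.2]],[[0.2,0.23,0.05],[0,0,-0.25]],[[0.24,0.28,0.05],[0,0,-0.3]],[[0.26,0.335,0.05],[0,0,-0.35]],[[0.27,0.39,0.05],[0,0,-0.4]],[[0.275,0.45,0.05],[0,0,-0.45]],[[0.275,0.51,0.05],[0,0,-0.5]]], "gripper": 0.087}}

```text
time_s: 1.4
position: [0.4999, -0.0712, 0.2973]
tcp_rot: [[-0.134, 0.0, 0.991], [-0.991, 0.0, -0.134], [-0.0, -1.0, 0.0]]
force: [-0.3, -0.4, 0.8]
opening: 0.999
```

{"api": "play_rows", "payload": {"commands": [[[0.0,0.06,0],[0,0,0]],[[-0.005,0.12,0],[0,0,0]],[[-0.01,0.18,0],[0,0,0]],[[-0.02,0.24,0],[0,0,-0.01]],[[-0.025,0.3,-0.01],[0,0,-0.02]],[[-0.035,0.35,-0.04],[0,0,-0.025]],[[-0.041,0.39,-0.07],[0,0,-0.025]],[[-0.041,0.398,-0.09],[0,0,-0.025]],[[-0.041,0.398,-0.09],[0,0,-0.025]],[[-0.041,0.398,-0.09],[0,0,-0.025]]]}}

```text
time_s: 2.65
position: [0.4592, 0.3245, 0.2081]
tcp_rot: [[-0.157, 0.001, 0.988], [-0.988, 0.0, -0.157], [-0.0, -1.0, 0.001]]
force: [0.5, 0.1, -0.3]
opening: 1.0
```

```bash
cat >> h.py <<'E'
def wcloud(c,s):
    """fisheye depth along optical axis -> world"""
    K=c["mtx"];d=c["depth"];v,u=np.indices(d.shape)
    x=(u-K[0,2])/K[0,0];y=(v-K[1,2])/K[1,1];r=np.hypot(x,y)+1e-9
    k=np.tan(np.minimum(r,1.4))/r
    p=np.stack([x*k*d,y*k*d,d],-1);H=c["hand_eye"]
    q=p@H[:3,:3].T+H[:3,3];w=q@np.array(s["tcp_rot"]).T+s["position"];w[d==0]=np.nan;return w
def rect(W,x0,x1,y0,y1,z0,z1):
    m=(W[...,0]>x0)&(W[...,0]<x1)&(W[...,1]>y0)&(W[...,1]<y1)&(W[...,2]>z0)&(W[...,2]<z1);P=W[m]
    return len(P),np.round(np.nanmedian(P[:,2]),4),cv2.minAreaRect((P[:,:2]*1000).astype(np.float32))
E
python3 - <<'E'
from h import *
s=read_state();c=capture("wrist");cv2.imwrite("pics/w1.png",c["frame"][:,:,::-1])
print(s["position"],s["joint_positions"])
W=wcloud(c,s);np.save("w1",W)
print("pad",rect(W,.35,.55,.22,.43,.010,.024))
for lo in(.095,.1,.104):print("grip top",rect(W,.40,.53,.27,.38,lo,.12))
print("mat",np.nanmedian(W[...,2][np.abs(W[...,2])<.008]))
E
```

```text
[0.45922362 0.3245326  0.20812948] [ 2.38696506e+01  2.82619364e+01  9.35660135e+01 -1.28338905e-02
  5.81269378e+01  1.22909908e+02]
pad (5412, np.float64(0.0174), ((458.43634033203125, 322.8260803222656), (100.78180694580078, 91.0748291015625), 8.592207908630371))
grip top (1419, np.float64(0.1104), ((460.44989013671875, 326.2735290527344), (20.811311721801758, 45.87397384643555), 82.35395050048828))
grip top (1380, np.float64(0.1104), ((460.22161865234375, 326.3041687011719), (20.811311721801758, 45.41336441040039), 82.35395050048828))
grip top (1344, np.float64(0.1104), ((460.1847229003906, 326.2216796875), (20.66387367248535, 45.363800048828125), 81.86946105957031))
mat -0.0006199792253735736
```

View pics/w1.png

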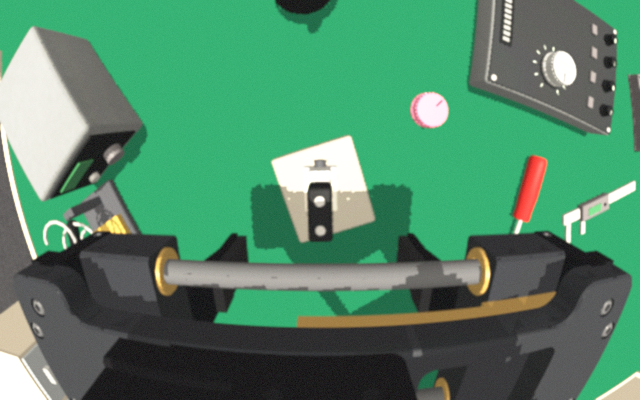

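The wrist picture shows the grip at (320,210), centred and aligned between the fingers at (230,260) and (410,260). The fork's back plate is on the far (+x) side, and the pink look-alike is off at (430,110). I descend and grip.

{"api": "play_rows", "payload": {"commands": [[[0.001,0.0017,-0.03],[0,0,0.012]],[[0.001,0.0017,-0.065],[0,0,0.012]],[[0.001,0.0017,-0.09],[0,0,0.012]],[[0.001,0.0017,-0.103],[0,0,0.012]],[[0.001,0.0017,-0.106],[0,0,0.012]],[[0.001,0.0017,-0.106],[0,0,0.012]]]}}

```text
time_s: 3.45
position: [0.4605, 0.3266, 0.1024]
tcp_rot: [[-0.145, 0.002, 0.989], [-0.989, 0.001, -0.145], [-0.001, -1.0, 0.002]]
force: [0.9, -0.2, 0.6]
opening: 0.998
```

{"api": "play_rows", "payload": {"commands": [[[0,0,0],[0,0,0]],[[0,0,0],[0,0,0]],[[0,0,0],[0,0,0]],[[0,0,0],[0,0,0]],[[0,0,0],[0,0,0]],[[0,0,0],[0,0,0]],[[0,0,0],[0,0,0]],[[0,0,0],[0,0,0]]], "gripper": 0.0}}

```text
time_s: 4.45
position: [0.4597, 0.3265, 0.1015]
tcp_rot: [[-0.145, -0.0, 0.989], [-0.989, -0.0, -0.145], [0.0, -1.0, -0.0]]
force: [0.8, -0.6, -0.6]
opening: 0.225
```

{"api": "play_rows", "payload": {"commands": [[[0,0,0.02],[0,0,0]],[[0,0,0.05],[0,0,0]],[[0.01,-0.01,0.085],[0,0,0]],[[0.03,-0.05,0.095],[0,0,-0.03]],[[0.055,-0.1,0.095],[0,0,-0.06]],[[0.085,-0.15,0.095],[0,0,-0.09]],[[0.11,-0.2,0.095],[0,0,-0.12]],[[0.135,-0.25,0.095],[0,0,-0.15]],[[0.155,-0.285,0.095],[0,0,-0.18]],[[0.165,-0.304,0.095],[0,0,-0.18]]]}}

```text
time_s: 5.7
position: [0.6254, 0.0205, 0.1961]
tcp_rot: [[-0.321, -0.0, 0.947], [-0.947, 0.0, -0.321], [0.0, -1.0, -0.0]]
force: [-0.5, 0.2, -1.0]
opening: 0.23
```

{"api": "play_rows", "payload": {"commands": [[[0,0,-0.02],[0,0,0]],[[0,0,-0.04],[0,0,0]],[[0,0,-0.047],[0,0,0]],[[0,0,-0.047],[0,0,0]],[[0,0,-0.047],[0,0,0]]]}}

```text
time_s: 6.32
position: [0.6252, 0.0229, 0.1503]
tcp_rot: [[-0.319, 0.001, 0.948], [-0.948, -0.0, -0.319], [-0.0, -1.0, 0.001]]
force: [0.9, -0.5, -0.9]
opening: 0.227
```

```bash
python3 - <<'E'
from h import *
s=read_state();print(s["position"],s["tcp_rot"].round(4),s["force"],s["moment"])
c=capture("wrist");W=wcloud(c,s);np.save("w2",W)
d=capture("side");S=cloud(d);T=cloud(capture("top"))
a=c["frame"][60:340,190:560];b=cv2.resize(d["frame"][140:280,230:370],(500,500),interpolation=cv2.INTER_CUBIC)
im=np.zeros((500,800,3),np.uint8);im[:227,:300]=cv2.resize(a,(300,227));im[:,300:]=b
cv2.imwrite("pics/w2.png",im[:,:,::-1])
for n,X in(("w",W),("s",S),("t",T)):
    print(n,"knob top",rect(X,.53,.61,0,.09,.070,.085),"panel",rect(X,.48,.56,.0,.1,.044,.06)[:2])
E
```

```text
[0.625221   0.02289621 0.15031776] [[-3.188e-01  1.400e-03  9.478e-01]
 [-9.478e-01 -1.000e-04 -3.188e-01]
 [-3.000e-04 -1.000e+00  1.400e-03]] [ 0.91348583 -0.5129482  -0.91038038] [ 0.01922764  0.04590591 -0.02740877]
w knob top (12, np.float64(0.0758), ((567.7814331054688, 42.33060836791992), (34.248741149902344, 13.140288352966309), 68.8248519897461)) panel (59, np.float64(0.0512))
s knob top (161, np.float64(0.0766), ((583.6456298828125, 38.51541519165039), (37.140907287597656, 66.54557800292969), 71.52802276611328)) panel (455, np.float64(0.0522))
t knob top (0, np.float64(nan), ((0.0, 0.0), (0.0, 0.0), 0.0)) panel (224, np.float64(0.0501))
  return np.nanmean(a, axis, out=out, keepdims=keepdims)
```

View pics/w2.png

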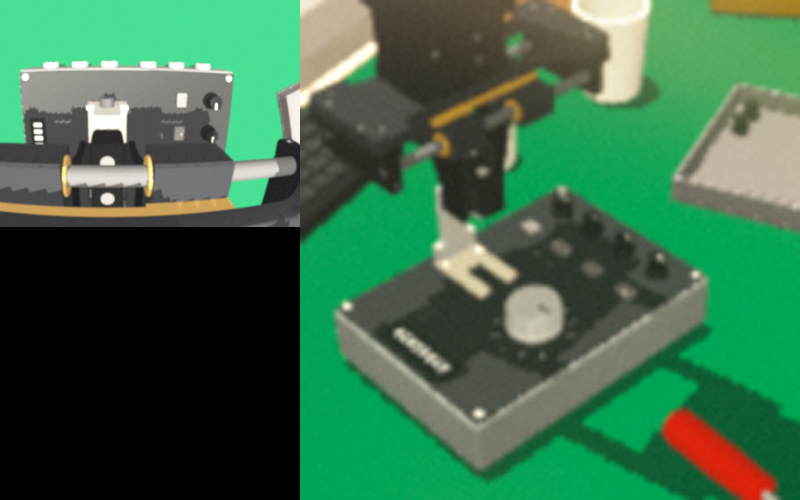

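The side crop shows the fork level at (475,265), pointing at the knob at (533,313) with the panel clear below. I measure the fork's height over the panel in the same camera.

```bash
cat >> h.py <<'E'
def local(X,g,yaw=-18.6):
    a=np.radians(yaw);d=X[...,:2]-np.array(g)
    return np.stack([d[...,0]*np.cos(a)+d[...,1]*np.sin(a),-d[...,0]*np.sin(a)+d[...,1]*np.cos(a),X[...,2]],-1)
E
python3 - <<'E'
from h import *
Z=[]
for i in range(6):
    d=capture("side");Z.append(d["depth"])
d["depth"]=np.median(Z,0);S=cloud(d);L=local(S,(.6252,.0229))
x,y,z=L[...,0],L[...,1],L[...,2]
m=(x>-.03)&(x<.012)&(abs(y)<.022)&(z>.062)&(z<.085)
P=L[m];print(len(P));h,e=np.histogram(P[:,2],bins=np.arange(.06,.086,.001));print(list(zip(e.round(3),h)))
t=P[(abs(P[:,1])>.008)&(abs(P[:,1])<.016)&(P[:,0]>-.017)];print("tines",len(t),np.median(t[:,2]),t[:,2].std(),P[:,:2].min(0),P[:,:2].max(0))
A=np.c_[t[:,:2],np.ones(len(t))];print("fit",np.linalg.lstsq(A,t[:,2],rcond=None)[0])
for nm,mm in(("panel +y",(abs(x)<.03)&(y>.035)&(y<.055)),("panel -x -40",(x>-.12)&(x<-.085)&(abs(y)<.02))):
    q=L[mm&(z>.04)&(z<.06)];print(nm,len(q),np.median(q[:,2]))
k=(x>-.075)&(x<-.045)&(abs(y)<.012)&(z>.07)&(z<.085);print("knob top",np.median(L[k][:,2]))
kk=L[(x>-.085)&(x<-.035)&(abs(y)<.025)&(z>.071)&(z<.085)];print(kk[:,:2].min(0),kk[:,:2].max(0),kk[:,:2].mean(0))
E
```

```text
94
[(np.float64(0.06), np.int64(0)), (np.float64(0.061), np.int64(0)), (np.float64(0.062), np.int64(0)), (np.float64(0.063), np.int64(0)), (np.float64(0.064), np.int64(0)), (np.float64(0.065), np.int64(1)), (np.float64(0.066), np.int64(1)), (np.float64(0.067), np.int64(1)), (np.float64(0.068), np.int64(8)), (np.float64(0.069), np.int64(24)), (np.float64(0.07), np.int64(49)), (np.float64(0.071), np.int64(10)), (np.float64(0.072), np.int64(0)), (np.float64(0.073), np.int64(0)), (np.float64(0.074), np.int64(0)), (np.float64(0.075), np.int64(0)), (np.float64(0.076), np.int64(0)), (np.float64(0.077), np.int64(0)), (np.float64(0.078), np.int64(0)), (np.float64(0.079), np.int64(0)), (np.float64(0.08), np.int64(0)), (np.float64(0.081), np.int64(0)), (np.float64(0.082), np.int64(0)), (np.float64(0.083), np.int64(0)), (np.float64(0.084), np.int64(0))]
tines 51 0.07034850450360053 0.000785527702808874 [-0.02175017 -0.0184163 ] [0.01188333 0.01674037]
fit [-0.01088935  0.0118664   0.07027122]
panel +y 130 0.05271978279488021
panel -x -40 126 0.05199086581631829
knob top 0.07724526902943585
[-0.07749099 -0.01753349] [-0.04209343  0.0190604 ] [-0.06134945  0.00224038]
```

{"api": "play_rows", "payload": {"commands": [[[0.0002,0.0007,-0.004],[0,0,0]],[[0.0002,0.0007,-0.009],[0,0,0]],[[0.0002,0.0007,-0.012],[0,0,0]],[[0.0002,0.0007,-0.0125],[0,0,0]],[[0.0002,0.0007,-0.0125],[0,0,0]],[[0.0002,0.0007,-0.0125],[0,0,0]]]}}

```text
time_s: 7.52
position: [0.6251, 0.0232, 0.1372]
tcp_rot: [[-0.32, 0.0, 0.948], [-0.948, -0.0, -0.32], [-0.0, -1.0, 0.0]]
force: [-0.1, 1.3, -1.3]
opening: 0.228
```

```bash
cat > gap.py <<'E'
from h import *
f=[];
Z=[]
for i in range(5):
    s=read_state();f.append(np.r_[s["force"],s["position"]]);d=capture("side");Z.append(d["depth"])
f=np.array(f);print("F",f.mean(0).round(4),f.std(0).round(4),"moment",s["moment"])
d["depth"]=np.median(Z,0);S=cloud(d);p=s["position"];L=local(S,p[:2])
x,y,z=L[...,0],L[...,1],L[...,2]
t=L[(abs(y)>.008)&(abs(y)<.016)&(x>-.017)&(x<.012)&(abs(z-(p[2]-.080))<.004)];print("tine top",len(t),np.median(t[:,2]))
q=L[(abs(x)<.03)&(y>.035)&(y<.055)&(z>.04)&(z<.06)];print("panel",np.median(q[:,2]),"gap",np.median(t[:,2])-.003-np.median(q[:,2]))
E
python3 gap.py
```

```text
F [-0.0527  0.1772 -1.6396  0.6251  0.0232  0.1372] [0.1532 0.751  0.3896 0.     0.     0.    ] moment [0.04896114 0.06505908 0.00206921]
tine top 45 0.05754717698722389
panel 0.05276377149260547 gap 0.0017834054946184175
```

{"api": "play_rows", "payload": {"commands": [[[0,0,-0.0004],[0,0,0]],[[0,0,-0.0008],[0,0,0]],[[0,0,-0.0008],[0,0,0]]]}}

```text
time_s: 8.15
position: [0.6249, 0.0232, 0.1362]
tcp_rot: [[-0.319, -0.0, 0.948], [-0.948, 0.0, -0.319], [0.0, -1.0, -0.0]]
force: [0.5, 0.0, -0.6]
opening: 0.228
```

{"api": "play_rows", "payload": {"commands": [[[0,0,-0.0002],[0,0,0]],[[0,0,-0.0004],[0,0,0]],[[0,0,-0.0004],[0,0,0]]]}}

```text
time_s: 8.52
position: [0.6249, 0.0232, 0.1358]
tcp_rot: [[-0.32, -0.0, 0.948], [-0.948, 0.0, -0.32], [-0.0, -1.0, -0.0]]
force: [-0.5, 0.2, -2.3]
opening: 0.229
```

```bash
python3 gap.py
```

```text
F [-0.2674  0.0378 -1.6133  0.6249  0.0232  0.1358] [0.6468 0.1682 0.4493 0.     0.     0.    ] moment [0.03214766 0.08535765 0.05603318]
tine top 50 0.05607257107109498
panel 0.05256846343983196 gap 0.0005041076312630177
```

{"api": "play_rows", "payload": {"commands": [[[0,0,-0.0002],[0,0,0]],[[0,0,-0.0004],[0,0,0]],[[0,0,-0.0004],[0,0,0]]]}}

```text
time_s: 9.15
position: [0.6249, 0.0233, 0.1354]
tcp_rot: [[-0.319, -0.0, 0.948], [-0.948, 0.0, -0.319], [0.0, -1.0, -0.0]]
force: [0.3, -1.0, -1.6]
opening: 0.223
```

```bash
python3 gap.py
```

```text
F [ 0.2987 -0.3299 -1.4048  0.6249  0.0232  0.1354] [0.2603 0.5747 0.1962 0.     0.     0.    ] moment [-0.00251587  0.06192375 -0.02713415]
tine top 46 0.055768334183063206
panel 0.05261060081149649 gap 0.00015773337156671507
```

{"api": "play_rows", "payload": {"commands": [[[0,0,-0.0002],[0,0,0]],[[0,0,-0.0004],[0,0,0]],[[0,0,-0.0004],[0,0,0]]]}}

```text
time_s: 9.78
position: [0.625, 0.0232, 0.1352]
tcp_rot: [[-0.32, 0.0, 0.948], [-0.948, -0.0, -0.32], [-0.0, -1.0, 0.0]]
force: [-0.0, 0.2, 0.3]
opening: 0.224
```

```bash
python3 gap.py
```

```text
F [-0.1449 -0.0542  0.2773  0.625   0.0232  0.1352] [0.2899 0.1505 0.1231 0.     0.     0.    ] moment [0.03965231 0.11227878 0.01296055]
tine top 52 0.055442046640578835
panel 0.05254410333029569 gap -0.00010205668971685622
```

Contact was felt at z 0.1352, with about 1.8 N on the panel. I rise 0.8 mm and slide in part way.

{"api": "play_rows", "payload": {"commands": [[[0,0,0.001],[0,0,0]],[[0,0,0.001],[0,0,0]],[[-0.0038,0.0013,0.001],[0,0,0]],[[-0.0085,0.0029,0.001],[0,0,0]],[[-0.0133,0.0045,0.001],[0,0,0]],[[-0.018,0.0061,0.001],[0,0,0]],[[-0.0218,0.0073,0.001],[0,0,0]],[[-0.0237,0.008,0.001],[0,0,0]],[[-0.0237,0.008,0.001],[0,0,0]]]}}

```text
time_s: 11.15
position: [0.6012, 0.0313, 0.1361]
tcp_rot: [[-0.319, 0.0, 0.948], [-0.948, -0.0, -0.319], [-0.0, -1.0, 0.0]]
force: [0.7, -0.7, -0.3]
opening: 0.232
```

```bash
cat >> gap.py <<'E'
k=L[(x>-.08)&(x<-.005)&(abs(y)<.03)&(z>.071)&(z<.082)]
if len(k)>20: print("knob local",len(k),k[:,:2].min(0),k[:,:2].max(0),"top",np.median(k[:,2]))
cv2.imwrite("pics/gap.png",cv2.resize(d["frame"][150:270,230:370],(700,600),interpolation=cv2.INTER_CUBIC)[:,:,::-1])
E
python3 gap.py
```

```text
F [ 0.2649  0.0994 -0.8789  0.6014  0.0312  0.1361] [2.341e-01 5.590e-01 3.021e-01 1.000e-04 0.000e+00 0.000e+00] moment [ 0.11324475  0.01479435 -0.01327154]
tine top 31 0.056520276922023216
panel 0.052789691565702845 gap 0.0007305853563203679
knob local 148 [-0.05272817 -0.01813837] [-0.01575802  0.01813533] top 0.07681769160930402
```

View pics/gap.png

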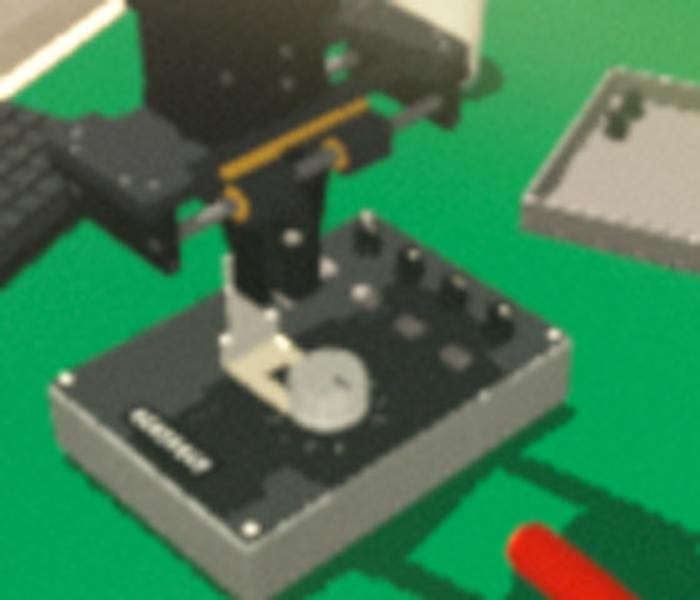

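The picture shows the tine tips entering under the knob at (300,400), with force unchanged. I slide the remaining 34 mm home.

{"api": "play_rows", "payload": {"commands": [[[-0.0038,0.0013,0],[0,0,0]],[[-0.0085,0.0029,0],[0,0,0]],[[-0.0133,0.0045,0],[0,0,0]],[[-0.018,0.0061,0],[0,0,0]],[[-0.0227,0.0077,0],[0,0,0]],[[-0.0275,0.0093,0],[0,0,0]],[[-0.0303,0.0102,0],[0,0,0]],[[-0.0322,0.0108,0],[0,0,0]],[[-0.0322,0.0108,0],[0,0,0]],[[-0.0322,0.0108,0],[0,0,0]]]}}

```text
time_s: 12.65
position: [0.5693, 0.042, 0.1361]
tcp_rot: [[-0.319, 0.0, 0.948], [-0.948, -0.0, -0.319], [-0.0, -1.0, 0.0]]
force: [0.4, -0.4, -1.1]
opening: 0.227
```

```bash
python3 gap.py; python3 - <<'E'
import h,numpy as np
d=h.capture("side");L=h.local(h.cloud(d),h.read_state()["position"][:2]);x,y,z=L[...,0],L[...,1],L[...,2]
k=L[(abs(x)<.026)&(abs(y)<.026)&(z>.070)&(z<.081)];print(len(k),k.min(0),k.max(0),np.median(k[:,2]))
E
```

```text
F [ 0.0985 -0.2793 -1.2471  0.5692  0.042   0.1361] [0.4472 0.3118 0.4177 0.     0.     0.    ] moment [ 0.0835998   0.0598615  -0.02232006]
tine top 11 0.056463496550897
panel 0.05264229553807742 gap 0.0008212010128195724
knob local 62 [-0.01828075 -0.01818476] [-0.00524608  0.01651505] top 0.07634889386133403
175 [-0.01965684 -0.01803805  0.07014396] [0.02564354 0.01842486 0.08040692] 0.07656485032314475
```

Slid home: the knob spans about ±18 mm around the TCP and no forces appeared. Now I pull slowly straight up.

{"api": "play_rows", "payload": {"commands": [[[0,0,0.0008],[0,0,0]],[[0,0,0.0014],[0,0,0]],[[0,0,0.002],[0,0,0]],[[0,0,0.0026],[0,0,0]],[[0,0,0.0032],[0,0,0]],[[0,0,0.004],[0,0,0]],[[0,0,0.005],[0,0,0]],[[0,0,0.006],[0,0,0]],[[0,0,0.0075],[0,0,0]],[[0,0,0.009],[0,0,0]]]}}

```text
time_s: 14.2
position: [0.5686, 0.0421, 0.1448]
tcp_rot: [[-0.32, -0.001, 0.948], [-0.948, 0.0, -0.32], [0.0, -1.0, -0.001]]
force: [0.1, 0.6, -8.1]
opening: 0.222
```

{"api": "play_rows", "payload": {"commands": [[[0,0,0.002],[0,0,0]],[[0,0,0.005],[0,0,0]],[[0,0,0.009],[0,0,0]],[[0,0,0.014],[0,0,0]],[[0,0,0.02],[0,0,0]],[[0,0,0.027],[0,0,0]],[[0,0,0.034],[0,0,0]],[[0,0,0.038],[0,0,0]],[[0,0,0.04],[0,0,0]],[[0,0,0.04],[0,0,0]]]}}

```text
time_s: 15.45
position: [0.569, 0.042, 0.1851]
tcp_rot: [[-0.32, -0.0, 0.948], [-0.948, 0.0, -0.32], [-0.0, -1.0, -0.0]]
force: [0.5, 0.1, -1.9]
opening: 0.222
```

```bash
python3 - <<'E'
import h,numpy as np,cv2
s=h.read_state();print(s["force"],s["moment"])
d=h.capture("side");L=h.local(h.cloud(d),s["position"][:2]);x,y,z=L[...,0],L[...,1],L[...,2]
k=L[(abs(x)<.04)&(abs(y)<.03)&(z>.117)&(z<.132)];print(len(k),k.min(0),k.max(0),np.median(k,0))
cv2.imwrite("pics/lift.png",cv2.resize(d["frame"][130:270,220:380],(640,560),interpolation=cv2.INTER_CUBIC)[:,:,::-1])
E
```

```text
[ 0.46202552  0.13127719 -1.85389848] [ 0.06363646  0.06869642 -0.02179615]
208 [-0.01925488 -0.01634533  0.11701768] [0.02969244 0.01946251 0.13083865] [0.00113638 0.00262237 0.12452644]
```

View pics/lift.png

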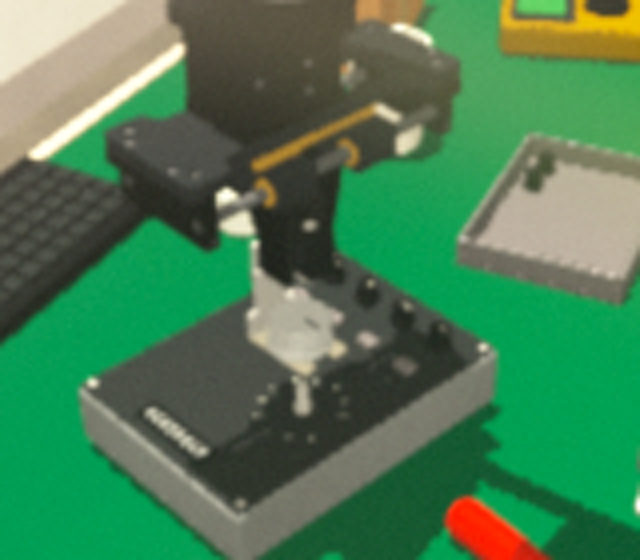

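The picture shows the knob lying on the fork at (300,330) and the bare shaft at (303,395). I carry it gently to the grey tray.

{"api": "play_rows", "payload": {"commands": [[[-0.002,-0.008,0],[0,0,0.005]],[[-0.007,-0.025,0],[0,0,0.012]],[[-0.0145,-0.053,0],[0,0,0.025]],[[-0.025,-0.092,0],[0,0,0.045]],[[-0.037,-0.136,0],[0,0,0.065]],[[-0.049,-0.18,0],[0,0,0.085]],[[-0.061,-0.223,0],[0,0,0.107]],[[-0.0715,-0.262,0],[0,0,0.126]],[[-0.0795,-0.292,0],[0,0,0.14]],[[-0.0837,-0.307,0],[0,0,0.148]]]}}

```text
time_s: 16.75
position: [0.4847, -0.2669, 0.1849]
tcp_rot: [[-0.178, 0.0, 0.984], [-0.984, -0.0, -0.178], [0.0, -1.0, 0.0]]
force: [-0.9, 0.5, -1.2]
opening: 0.227
```

{"api": "play_rows", "payload": {"commands": [[[-0.0013,-0.005,0],[0,0,0.002]],[[-0.0013,-0.005,-0.005],[0,0,0.002]],[[-0.0013,-0.005,-0.015],[0,0,0.002]],[[-0.0013,-0.005,-0.028],[0,0,0.002]],[[-0.0013,-0.005,-0.04],[0,0,0.002]],[[-0.0013,-0.005,-0.048],[0,0,0.002]],[[-0.0013,-0.005,-0.05],[0,0,0.002]],[[-0.0013,-0.005,-0.05],[0,0,0.002]]]}}

```text
time_s: 17.75
position: [0.4841, -0.2701, 0.135]
tcp_rot: [[-0.174, 0.0, 0.985], [-0.985, -0.0, -0.174], [0.0, -1.0, 0.0]]
force: [0.5, 0.0, -2.3]
opening: 0.227
```

```bash
python3 - <<'E'
from h import *
s=read_state();print(s["force"],s["joint_positions"].round(1),s["position"])
a=capture("side");b=capture("top")
im=np.hstack([cv2.resize(a["frame"][110:230,280:440],(480,360),interpolation=cv2.INTER_CUBIC),cv2.resize(b["frame"][150:270,330:430],(300,360),interpolation=cv2.INTER_CUBIC)])
cv2.imwrite("pics/tray.png",im[:,:,::-1])
E
```

```text
[ 0.45571615  0.02220744 -2.25506594] [-40.7  33.9  98.   -0.   48.   59.3] [ 0.48412659 -0.27006387  0.13496754]
```

View pics/tray.png

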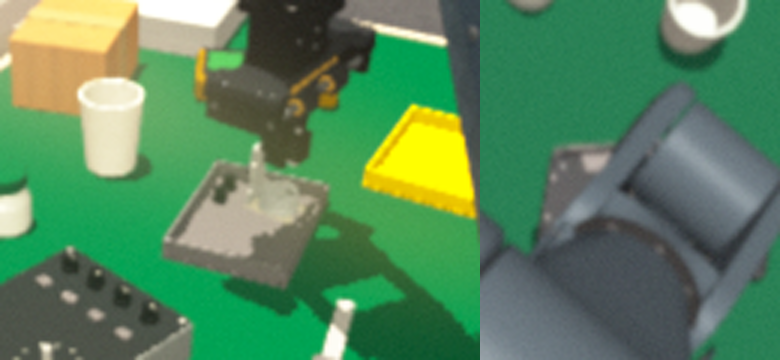

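The knob is still on the fork over the tray (side crop: knob at (280,200), cup at (110,125) well clear). Tipping straight ahead would straighten the wrist towards j5 = 0. I therefore turn the puller 70° first and tip sideways, with the gripper body towards -y, where it is free.

{"api": "play_rows", "payload": {"commands": [[[0.001,-0.004,0],[0,0,0.06]],[[0.002,-0.008,0],[0,0,0.18]],[[0.003,-0.013,0],[0,0,0.34]],[[0.004,-0.018,0],[0,0,0.5]],[[0.005,-0.023,0],[0,0,0.66]],[[0.006,-0.028,0],[0,0,0.82]],[[0.007,-0.032,0],[0,0,0.98]],[[0.008,-0.034,0],[0,0,1.12]],[[0.008,-0.035,0],[0,0,1.2]],[[0.008,-0.035,0],[0,0,1.22]]]}}

```text
time_s: 19.1
position: [0.4922, -0.3052, 0.1355]
tcp_rot: [[0.865, 0.001, 0.502], [-0.502, -0.001, 0.865], [0.001, -1.0, -0.0]]
force: [0.4, -1.3, -2.4]
opening: 0.232
```

{"api": "play_rows", "payload": {"commands": [[[0,0,0],[0.04,-0.023,0]],[[0,0,0],[0.1,-0.058,0]],[[0,0,0],[0.18,-0.104,0]],[[0,0,0],[0.26,-0.15,0]],[[0,0,0],[0.34,-0.196,0]],[[0,0,-0.005],[0.4,-0.23,0]],[[0,0,-0.01],[0.44,-0.254,0]],[[0,0,-0.015],[0.46,-0.266,0]],[[0,0,-0.015],[0.46,-0.266,0]]]}}

```text
time_s: 20.23
position: [0.4918, -0.3051, 0.1196]
tcp_rot: [[0.865, 0.253, 0.434], [-0.502, 0.439, 0.745], [-0.002, -0.862, 0.506]]
force: [0.7, 0.4, -1.0]
opening: 0.228
```

```bash
python3 - <<'E'
from h import *
s=read_state();print(s["force"],s["joint_positions"].round(1),s["position"],s["tcp_rot"].round(3))
a=capture("side")
cv2.imwrite("pics/tilt.png",cv2.resize(a["frame"][110:230,280:440],(640,480),interpolation=cv2.INTER_CUBIC)[:,:,::-1])
E
```

```text
[ 0.70437324  0.43739677 -0.96503293] [-56.1  41.3  92.8  30.4  63.9 -43.9] [ 0.49183029 -0.30509411  0.1196179 ] [[ 0.865  0.253  0.434]
 [-0.502  0.439  0.745]
 [-0.002 -0.862  0.506]]
```

View pics/tilt.png

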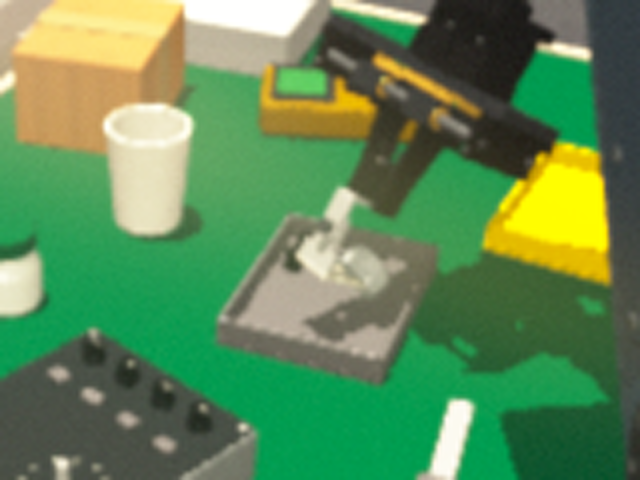

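```bash
python3 - <<'E'
from h import *
a=capture("side")
for x,y in((365,268),(355,262),(375,272),(365,280),(380,285),(320,255),(310,250)): print((x,y),pt(a,280+x//4,110+y//4).round(4))
E
```

```text
(365, 268) [ 0.4956 -0.2962  0.0405]
(355, 262) [ 0.51   -0.3091  0.0361]
(375, 272) [ 0.4877 -0.2924  0.0414]
(365, 280) [ 0.4933 -0.2923  0.0323]
(380, 285) [ 0.48   -0.2912  0.0334]
(320, 255) [ 0.5169 -0.2523  0.0733]
(310, 250) [ 0.5274 -0.2546  0.0724]
```

The knob has slid to the fork's tips, about 28 mm down the slope, and is nearly on the tray floor. I tilt further at constant TCP, which draws the tips back and up out from under it.

{"api": "play_rows", "payload": {"commands": [[[0,0,0],[0.04,-0.023,0]],[[0,0,0],[0.1,-0.058,0]],[[0,0,0],[0.16,-0.092,0]],[[0,0,0],[0.22,-0.127,0]],[[0,0,0],[0.28,-0.162,0]],[[0,0,0],[0.34,-0.196,0]],[[0,0,0],[0.4,-0.231,0]],[[0,0,0],[0.44,-0.254,0]],[[0,0,0],[0.44,-0.254,0]],[[0,0,0],[0.44,-0.254,0]]]}}

```text
time_s: 21.58
position: [0.4922, -0.3049, 0.1202]
tcp_rot: [[0.865, 0.431, 0.255], [-0.501, 0.746, 0.438], [-0.001, -0.507, 0.862]]
force: [0.6, 0.7, -0.6]
opening: 0.224
```

```bash
python3 - <<'E'
from h import *
s=read_state();print(s["force"],s["joint_positions"].round(1),s["position"],s["tcp_rot"][:,1].round(3))
a=capture("side")
cv2.imwrite("pics/tilt2.png",cv2.resize(a["frame"][110:230,280:440],(640,480),interpolation=cv2.INTER_CUBIC)[:,:,::-1])
E
```

```text
[ 0.5677063   0.72093219 -0.60520569] [-64.3  51.9  88.5  45.6  85.3 -58. ] [ 0.4922051  -0.30491655  0.1202468 ] [ 0.431  0.746 -0.507]
```

View pics/tilt2.png

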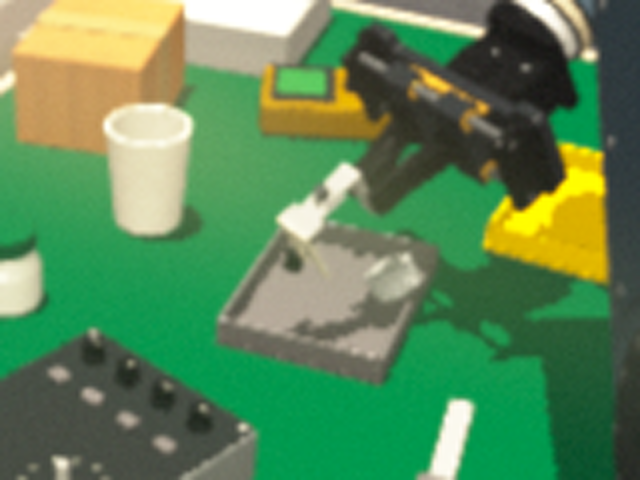

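The knob lies alone in the tray at (393,275), and the fork is empty and clear of it. I raise, level out, and return to the pad.

{"api": "play_rows", "payload": {"commands": [[[0,0,0.015],[0,0,0]],[[0,0,0.04],[0,0,0]],[[0,0,0.07],[-0.08,0.046,0]],[[0,0,0.085],[-0.22,0.127,0]],[[0,0,0.09],[-0.36,0.208,0]],[[0,0,0.09],[-0.5,0.289,0]],[[0,0,0.09],[-0.64,0.37,0]],[[0,0,0.09],[-0.78,0.45,0]],[[0,0,0.09],[-0.9,0.52,0]],[[0,0,0.09],[-0.9,0.52,0]]]}}

```text
time_s: 22.88
position: [0.4927, -0.302, 0.2115]
tcp_rot: [[0.867, 0.001, 0.499], [-0.499, 0.002, 0.867], [0.0, -1.0, 0.002]]
force: [-0.6, 0.4, -1.9]
opening: 0.229
```

{"api": "play_rows", "payload": {"commands": [[[0.005,0.02,0],[0,0,-0.06]],[[0.01,0.06,0],[0,0,-0.18]],[[0.01,0.11,0],[0,0,-0.3]],[[0.01,0.165,0],[0,0,-0.44]],[[0.01,0.22,0],[0,0,-0.58]],[[0,0.28,0],[0,0,-0.72]],[[0,0.34,0],[0,0,-0.86]],[[-0.01,0.4,0],[0,0,-1.0]],[[-0.01,0.46,0],[0,0,-1.1]],[[-0.02,0.52,0],[0,0,-1.18]]]}}

```text
time_s: 24.12
position: [0.4726, 0.2164, 0.2106]
tcp_rot: [[-0.14, -0.0, 0.99], [-0.99, 0.003, -0.14], [-0.003, -1.0, -0.0]]
force: [0.1, -0.9, -1.3]
opening: 0.23
```

{"api": "play_rows", "payload": {"commands": [[[-0.003,0.03,0],[0,0,-0.005]],[[-0.009,0.075,-0.02],[0,0,-0.005]],[[-0.0125,0.105,-0.05],[0,0,-0.005]],[[-0.0125,0.11,-0.08],[0,0,-0.005]],[[-0.0125,0.11,-0.097],[0,0,-0.005]],[[-0.0125,0.11,-0.1],[0,0,-0.005]],[[-0.0125,0.11,-0.1],[0,0,-0.005]],[[-0.0125,0.11,-0.1],[0,0,-0.005]]]}}

```text
time_s: 25.12
position: [0.4604, 0.3249, 0.1112]
tcp_rot: [[-0.141, 0.002, 0.99], [-0.99, 0.001, -0.141], [-0.001, -1.0, 0.002]]
force: [0.2, -0.4, -2.2]
opening: 0.227
```

{"api": "play_rows", "payload": {"commands": [[[-0.0004,0.0014,-0.004],[0,0,-0.004]],[[-0.0004,0.0014,-0.007],[0,0,-0.004]],[[-0.0004,0.0014,-0.0085],[0,0,-0.004]],[[-0.0004,0.0014,-0.0085],[0,0,-0.004]],[[-0.0004,0.0014,-0.0085],[0,0,-0.004]]]}}

```text
time_s: 25.75
position: [0.459, 0.3265, 0.1015]
tcp_rot: [[-0.144, -0.0, 0.99], [-0.99, -0.0, -0.144], [0.0, -1.0, -0.0]]
force: [-0.2, 0.3, -0.5]
opening: 0.227
```

{"api": "play_rows", "payload": {"commands": [[[0,0,-0.0004],[0,0,0]],[[0,0,-0.0008],[0,0,0]],[[0,0,-0.0012],[0,0,0]],[[0,0,-0.0012],[0,0,0]]]}}

```text
time_s: 26.25
position: [0.4591, 0.3265, 0.1015]
tcp_rot: [[-0.144, 0.0, 0.99], [-0.99, 0.0, -0.144], [-0.0, -1.0, 0.0]]
force: [-2.0, -1.2, 8.5]
opening: 0.226
```

Standing on the pad. I back off slightly, then release and rise.

{"api": "play_rows", "payload": {"commands": [[[0,0,0.0008],[0,0,0]],[[0,0,0.0008],[0,0,0]]]}}

```text
time_s: 26.5
position: [0.4591, 0.3265, 0.1015]
tcp_rot: [[-0.144, 0.0, 0.99], [-0.99, 0.0, -0.144], [-0.0, -1.0, 0.0]]
force: [-1.4, -1.1, 5.3]
opening: 0.225
```

{"api": "play_rows", "payload": {"commands": [[[0,0,0],[0,0,0]],[[0,0,0],[0,0,0]],[[0,0,0],[0,0,0]],[[0,0,0],[0,0,0]],[[0,0,0],[0,0,0]],[[0,0,0],[0,0,0]],[[0,0,0],[0,0,0]],[[0,0,0],[0,0,0]]], "gripper": 0.08}}

```text
time_s: 27.5
position: [0.4592, 0.3264, 0.1012]
tcp_rot: [[-0.144, 0.0, 0.99], [-0.99, -0.0, -0.144], [-0.0, -1.0, 0.0]]
force: [0.4, -0.2, -0.3]
opening: 0.913
```

{"api": "play_rows", "payload": {"commands": [[[0,0,0.01],[0,0,0]],[[0,0,0.03],[0,0,0]],[[0,0,0.06],[0,0,0]],[[0,0,0.1],[0,0,0]],[[0,0,0.14],[0,0,0]],[[0,0,0.15],[0,0,0]],[[0,0,0.15],[0,0,0]],[[0,0,0.15],[0,0,0]]]}}

```text
time_s: 28.5
position: [0.4581, 0.3259, 0.2496]
tcp_rot: [[-0.144, -0.003, 0.99], [-0.99, -0.001, -0.144], [0.002, -1.0, -0.003]]
force: [-0.0, 0.4, 0.1]
opening: 0.922
```

```bash
python3 - <<'E'
from h import *
s=read_state();print(s["time_s"],s["force"],s["position"])
c=capture("wrist");W=wcloud(c,s);print("grip",rect(W,.40,.53,.27,.38,.095,.12))
a=capture("side");b=capture("top");T=cloud(b);S=cloud(a)
print("grip side",rect(S,.4,.53,.27,.40,.085,.13))
print("knob in tray",rect(T,.45,.6,-.37,-.21,.015,.05))
im=np.zeros((480,800,3),np.uint8);im[:,:400]=cv2.resize(a["frame"][100:400,190:440],(400,480));im[:250,400:]=cv2.resize(b["frame"][130:270,200:424],(400,250),interpolation=cv2.INTER_CUBIC);im[250:,400:]=cv2.resize(c["frame"][70:300,120:520],(400,230))
cv2.imwrite("pics/end.png",im[:,:,::-1])
E
```

```text
28.5 [-0.03387368  0.42567057  0.09209943] [0.45812929 0.32594647 0.24960604]
grip (1060, np.float64(0.1104), ((459.05523681640625, 327.4672546386719), (19.943883895874023, 46.83455276489258), 82.03504943847656))
grip side (476, np.float64(0.1102), ((458.5145568847656, 327.15435791015625), (20.68906021118164, 46.75746154785156), 79.87195587158203))
knob in tray (390, np.float64(0.0238), ((519.6665649414062, -291.0763244628906), (130.98611450195312, 163.02468872070312), 3.723051071166992))
```

View pics/end.png

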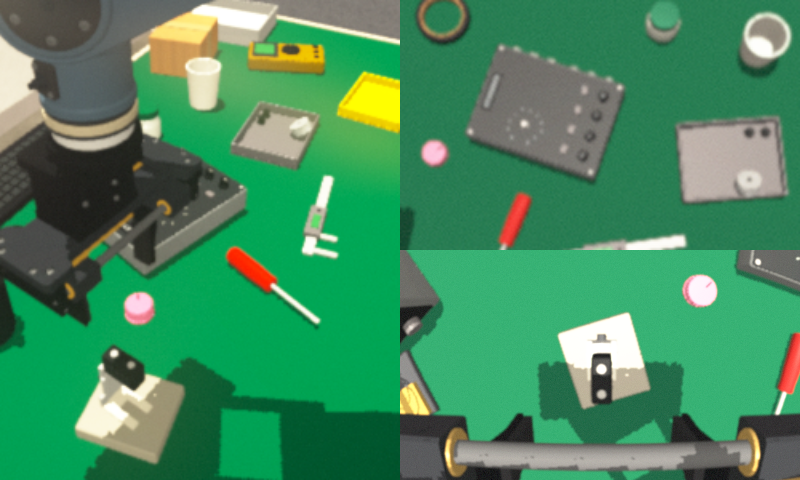

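```bash
python3 - <<'E'
from h import *
for n in("top","side","top"):
    X=cloud(capture(n));L=local(X,(.521,-.2945),4.5);x,y,z=L[...,0],L[...,1],L[...,2]
    m=(x<-.005)&(x>-.062)&(abs(y)<.07)&(z>.012)&(z<.06);P=L[m]
    P=P[(P[:,0]>-.052)];print(n,len(P),P.min(0).round(4),P.max(0).round(4),np.median(P,0).round(4))
E
```

```text
top 106 [-0.0519 -0.0431  0.018 ] [-0.0233 -0.0047  0.0427] [-0.0394 -0.022   0.03  ]
side 88 [-0.0519 -0.044   0.0141] [-0.0207 -0.0019  0.0428] [-0.0395 -0.0105  0.0288]
top 106 [-0.0513 -0.0426  0.0146] [-0.0153  0.0393  0.0414] [-0.0384 -0.0223  0.0302]
```

```bash
python3 -c "
from rig import *
print(hand_in(), read_state()['time_s'])"
```

```text
the job is handed in; nothing more can be done
the job is handed in; nothing more can be done
```

The big knob is off its shaft and lying in the grey tray, and the puller is back upright on its pad. I handed in at about 29 s of the 72 s allowed; the hand-in reports no verdict.

- **Removal:** I felt the panel with the fork at about 2 N, rose 0.8 mm, slid home under the knob and pulled straight up. The highest wrist reading I saw during the pull was about 8 N.
- **Tray:** The knob slid off the fork at about 30° of tilt, earlier than the 45° stated. It came off low over the tray floor.
- **Return:** Setting the puller down pressed the pad with about 9 N for a moment before I let go.

**Last checks:**
- **Knob:** It did not land flat but leans against the tray's -x wall. Its centre is roughly 40 mm to -x and 22 mm to -y of the tray centre, and its top is about 43 mm above the mat. That puts its centre inside the walls and under the 35 mm height limit, by estimate. It did not move between looks.
- **Puller:** The grip is within about 2 mm of where it was, at the same height, and it looks upright.
- **Bystanders:** Those in the last picture look unmoved, but I did not measure them. The pen pot was out of view.
- **Arm:** It stands clear with the gripper open and reads no force.

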